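# Load the shaker with the conical flasks

## Task

Load the three capped conical flasks onto the shaker: stand each one upright in the clamp cup of its own size (small in small, medium in medium, large in large), seated on the cup floor. It is glassware, so keep the flasks upright and set them down rather than dropping them, and leave the two bottles and the beaker where they stand.

Things in the scene. Friction and masses are not known exactly. Their poses are not given: they have to be found in the camera images.
- flask_small: small conical flask: amber glass cone on a flat round base 51 mm across, narrowing to a neck, closed with a blue cylindrical cap 28 mm across and 28 mm high (fixed to the flask); 100 mm high over all, so the cap spans 72 to 100 mm above the base; about 45 g. Loose, stands upright. Origin: centre of the underside, z up along the flask.
- flask_medium: medium conical flask: amber glass cone on a flat round base 67 mm across, narrowing to a neck, closed with a blue cylindrical cap 34 mm across and 28 mm high (fixed to the flask); 124 mm high over all, so the cap spans 96 to 124 mm above the base; about 80 g. Loose, stands upright. Origin: centre of the underside, z up along the flask.
- flask_large: large conical flask: amber glass cone on a flat round base 85 mm across, narrowing to a neck, closed with a blue cylindrical cap 40 mm across and 28 mm high (fixed to the flask); 150 mm high over all, so the cap spans 122 to 150 mm above the base; about 140 g. Loose, stands upright. Origin: centre of the underside, z up along the flask.
- clamp_small: small flask clamp, for the small flask: round steel cup open at the top, 67 mm inside and 73 mm outside, wall rising 18 mm above its underside, four spring fingers leaning a little outwards to 31 mm above it (83 mm across there); rigid. Its floor is 4 mm above the origin. Fixed on the shaker platform. Origin: centre of the underside, 70 mm above the bench, z up.
- clamp_medium: medium flask clamp, for the medium flask: round steel cup open at the top, 83 mm inside and 89 mm outside, wall rising 18 mm above its underside, four spring fingers leaning a little outwards to 31 mm above it (99 mm across there); rigid. Its floor is 4 mm above the origin. Fixed on the shaker platform. Origin: centre of the underside, 70 mm above the bench, z up.
- clamp_large: large flask clamp, for the large flask: round steel cup open at the top, 101 mm inside and 107 mm outside, wall rising 18 mm above its underside, four spring fingers leaning a little outwards to 31 mm above it (117 mm across there); rigid. Its floor is 4 mm above the origin. Fixed on the shaker platform. Origin: centre of the underside, 70 mm above the bench, z up.
- shaker: orbital shaker standing on the bench, switched off and rigid: white housing under a square slate-blue platform 320 by 320 mm whose top is 70 mm above the bench and carries the three clamps. Fixed. Origin: centre of the underside at bench height, x and y along the platform edges.
- reagent_bottle: bystander: amber glass reagent bottle with straight sides, 70 mm across, white label, blue cap, 128 mm high; not a conical flask. Loose. Origin: centre of the underside.
- white_bottle: bystander: white plastic bottle with black cap, 60 mm across, 103 mm high. Loose. Origin: centre of the underside.
- beaker: bystander: clear glass beaker, open, 68 mm across, 90 mm high. Loose. Origin: centre of the underside.
There are look-alikes about, which are no part of the job. Leave any pink look-alike of the flask_small alone. What is shaped like the flask_medium but green is not meant.

How it is judged:
By the outcome, as a careful person would: the job done as asked, in the order asked, and still so for the second after the job is handed in, with the robot touching nothing.
It also fails if it takes over 80 s, if anything falls off the work surface, if the arm or the gripper's body presses on something with over 40 N, if the wrist force passes 120 N, or if a joint passes its speed limit or range.

## Robot

A 6-joint arm with a two-finger parallel gripper is mounted at the origin on the work surface. World frame = base frame: x ahead of the robot, y to its left, z up, the work surface at z = 0. Lengths are in mm, angles in rad, forces in N, time in s.
With the tool pointing down it reaches from about 350 to 975 mm from the base axis. Payload 17.4 kg.
Tool frame: the origin (TCP) lies at the very end of the fingers, on their centre line; the grasp point (between the pads) lies 19 mm behind it; z points along the fingers, x is the direction in which the jaws open and shut, and the axes are right-handed (so a half turn about z gives the same grasp; the last joint's range is limited). The gripper opens to 85 mm and grips with 20 to 120 N. Pads are 22 mm wide; open, the fingers measure 114 mm over their backs; the gripper's body (76 mm by 85 mm) begins 54 mm behind the grasp point. The pads swing forward as they close: fully open they stand 13 mm farther back than shut.
Start: joints at [1.079, 0.116, 1.442, -0, 1.584, -0.038], TCP at [295.918, 606.684, 231.303] pointing down, gripper open.
Joint ranges: [-2.83, 2.83], [-0.83, 2.19], [0.07, 2.5], [-1.14, 4.28], [0.01, 3], [-2.97, 2.97]. Speed limits (rad/s): [1.89, 1.89, 2.22, 3.14, 3.14, 3.14].

## Interface

Orientations are given as a unit quaternion [w, x, y, z].
In Python, from bench import r, imaging gives the robot as it stands. Calls block until the motion is done:
- r.move_ptp(position, orientation): joint-space move of the TCP to a pose.
- r.move_l(position, speed=150, frame=None): straight line of the TCP; frame=None keeps the orientation; speed is the mean speed in mm/s.
- r.goto_joints(angles): joint-space move.
- r.grip(opening, force=None): finger opening in mm; force is the grip in N (None keeps the last); returns when the fingers have stopped.
- r.dwell(seconds).
- r.solve_ik(position, orientation): joint angles nearest the present ones, or None.
- r.get_obs(): the state.
- imaging.get_image(name): name is "scene" or "top" or "wrist"; returns (picture, depth): 480x640x3 uint8, blue, green, red; 480x640 float32, mm along the optical axis (not along the pixel's ray), 0 where there is no reading.
- imaging.calibration(name): a dict with "K" (3x3 intrinsics, pixels), "origin" and "rotation" of the camera in the world; the wrist camera has in their place "mount" (4x4, takes a point from camera to tool coordinates, whose origin is the TCP and whose axes are the tool frame's). Camera axes: x right, y up, looking along -z (the intrinsics and any distortion apply to the point x, -y, -z); pixel columns grow to the right and rows downward; lengths in mm; the calibration is good to about 2 mm. A picture is of the moment at which its call begins: read the wrist's pose just before it. calibration takes no time and is no camera call.
A pose or a line that the arm cannot do raises r.IKError and nothing moves.
- r.finish_job(): hands the job in, once; it reports no verdict.
The state is a dict: "time": time; "joint_pos": joint angles; "joint_vel": joint speeds; "joint_torque": joint torques, N m; "tool_pos": TCP position; "ee_rot": TCP orientation; "ft_force": force on the tool from outside, world axes, zero at the start; "torque": the same for the moment, N m; "finger_gap": finger opening in mm.
Only numpy, scipy, OpenCV 4.12 (cv2) and the standard library are available. Lean on these libraries where they do the work, as an engineer would, in place of code of your own. Each camera call takes 0.05 s, during which the arm holds its last target. There are 200 camera calls.

## Working session

There is one attempt and no reset: what is moved stays moved. The work goes in short steps, each a Python script; the robot and the scene stay as the last script left them, time stands still between calls to the robot, and variables do not carry over. Pictures are saved under pics/ and viewed, about 12 in all and at most 16, crops included, and the job is handed in when it is done.

```bash
ls; mkdir -p pics
python3 - <<'E'
from bench import r, imaging
import cv2,numpy as np
for n in ("scene","top"):
    p,d=imaging.get_image(n); cv2.imwrite(f"pics/{n}0.png",p); np.save(f"pics/{n}0.npy",d)
    c=imaging.calibration(n); print(n,{k:np.round(v,3).tolist() if not isinstance(v,str) else v for k,v in c.items()}, (d>0).mean())
print(imaging.calibration("wrist"))
print(r.get_obs())
E
```

```text
pics
scene {'K': [[559.868, 0.0, 313.957], [0.0, 559.868, 232.207], [0.0, 0.0, 1.0]], 'origin': [1129.749, -564.13, 1127.153], 'rotation': [0.864, 0.298, 0.136, 0.382]} 0.9960091145833333
top {'K': [[434.078, 0.0, 312.755], [0.0, 434.078, 234.141], [0.0, 0.0, 1.0]], 'origin': [492.395, -35.718, 883.184], 'rotation': [0.707, 0.025, -0.024, -0.706]} 0.9960123697916666
{'K': array([[430.95464375,   0.        , 318.75148303],
       [  0.        , 430.95464375, 232.89434226],
       [  0.        ,   0.        ,   1.        ]]), 'mount': array([[ 9.99999980e-01, -8.55886710e-05,  1.82691512e-04,
        -2.20347938e-01],
       [-2.41258362e-05, -9.49784641e-01, -3.12904353e-01,
        -8.06746053e+01],
       [ 2.00298660e-04,  3.12904343e-01, -9.49784624e-01,
        -1.43071012e+02],
       [ 0.00000000e+00,  0.00000000e+00,  0.00000000e+00,
         1.00000000e+00]])}
{'time': 0.1, 'joint_pos': array([ 1.07920453e+00,  1.16408471e-01,  1.44217664e+00,  1.49586798e-05,
        1.58402904e+00, -3.78273482e-02]), 'joint_vel': array([ 8.88813988e-05, -2.14660939e-03, -2.13034939e-03, -4.18248806e-05,
        1.30513290e-03, -9.06494250e-04]), 'joint_torque': array([ 3.11428739e-04, -7.33675289e+01, -6.33785033e+01, -2.84290820e-05,
        5.32652790e-03, -3.40660995e-05]), 'tool_pos': array([295.8262704 , 606.5287353 , 230.66948432]), 'ee_rot': array([ 2.47598824e-04,  8.48042328e-01,  5.29928249e-01, -4.46783894e-04]), 'ft_force': array([ 0.19808977,  0.89670807, -0.147879  ]), 'torque': array([-0.01620527, -0.05983335,  0.02218042]), 'finger_gap': 85.58601272030378}
```

View pics/scene0.png

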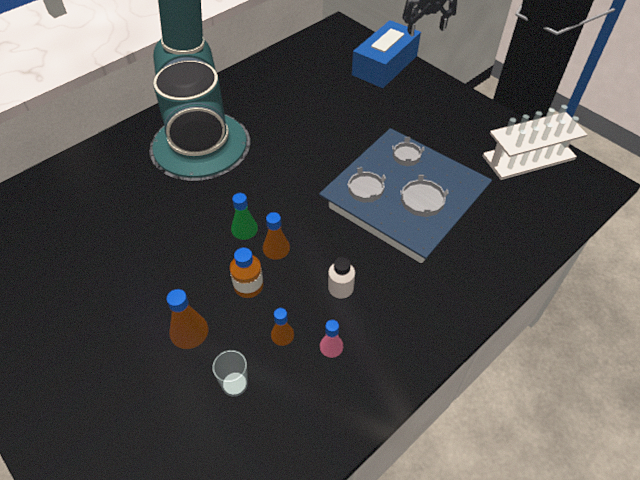

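View pics/top0.png

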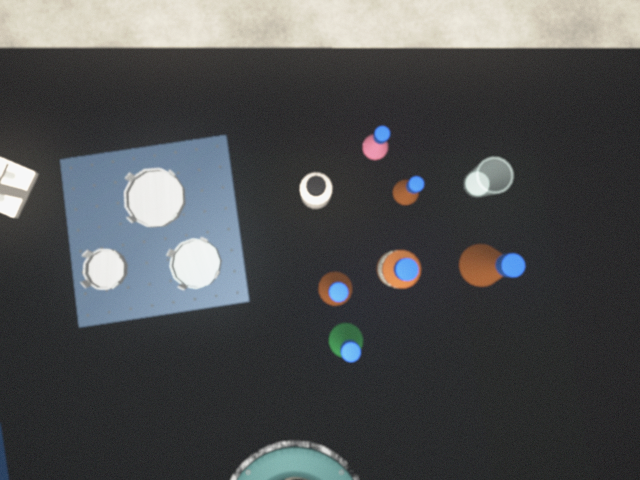

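Candidates. Amber cones are at scene px (282,330) small, (276,238) medium and (185,320) large; in the top view they are at (405,192), (335,288) and (482,265). The look-alikes and bystanders I leave alone are the pink one at (332,340), the green one at (242,215), and the straight-sided reagent bottle with a label at (246,273). Next I'll measure positions and make one enlarged crop to confirm.

```bash
cat > h.py <<'E'
from bench import r, imaging
import cv2,numpy as np
from scipy.spatial.transform import Rotation as R
def cam(name,obs=None):
    c=imaging.calibration(name)
    if name=="wrist":
        q=obs["ee_rot"];T=R.from_quat(np.r_[q[1:],q[0]]).as_matrix();M=c["mount"]
        return c["K"],obs["tool_pos"]+T@M[:3,3],T@M[:3,:3]
    q=np.array(c["rotation"]); return c["K"],np.array(c["origin"]),(R.from_quat(np.r_[q[1:],q[0]]).as_matrix() if q.size==4 else q)
def dirs(C,uv):
    K=C[0];uv=np.atleast_2d(uv).astype(float)
    d=np.c_[(uv[:,0]-K[0,2])/K[0,0],-(uv[:,1]-K[1,2])/K[1,1],-np.ones(len(uv))]
    return d@C[2].T
def onplane(C,uv,z):
    d=dirs(C,uv); return C[1]+d*((z-C[1][2])/d[:,2])[:,None]
def points(C,uv,depth):
    uv=np.atleast_2d(uv).astype(int); return C[1]+dirs(C,uv)*depth[uv[:,1],uv[:,0]][:,None]
def project(C,P):
    p=(np.atleast_2d(P)-C[1])@C[2]; K=C[0]
    return np.c_[K[0,0]*p[:,0]/-p[:,2]+K[0,2],K[1,1]*-p[:,1]/-p[:,2]+K[1,2]]
def fit(xy):
    A=np.c_[2*xy,np.ones(len(xy))];s=np.linalg.lstsq(A,(xy**2).sum(1),rcond=None)[0]
    return s[:2],np.sqrt(s[2]+s[0]**2+s[1]**2)
def blobs(m,amin=40):
    n,l,s,c=cv2.connectedComponentsWithStats(m.astype(np.uint8))
    return [(l==i,s[i],c[i]) for i in range(1,n) if s[i,4]>=amin]
E
python3 - <<'E'
from h import *
np.set_printoptions(precision=1,suppress=True)
for n in ("top","scene"):
    p=cv2.imread(f"pics/{n}0.png");d=np.load(f"pics/{n}0.npy");C=cam(n)
    hsv=cv2.cvtColor(p,cv2.COLOR_BGR2HSV);h,s,v=cv2.split(hsv)
    vv,uu=np.mgrid[:480,:640];P=points(C,np.c_[uu.ravel(),vv.ravel()],d).reshape(480,640,3)
    ok=(d>0)&(P[...,0]>250)&(P[...,0]<980)&(abs(P[...,1])<700)
    print(n,"caps: centroid px, area, topz, top-xy centroid of depth, r")
    for m,st,c in blobs(ok&(abs(h.astype(int)-108)<10)&(s>170)&(v>110)&(P[...,2]>40)):
        z=np.percentile(P[m][:,2],90); t=m&(abs(P[...,2]-z)<4); 
        cn=np.argwhere(t)[:,::-1].astype(np.float32); (cx,cy),rr=cv2.minEnclosingCircle(cn)
        print(c,st[4],z,P[t][:,:2].mean(0),onplane(C,cn,z)[:,:2].mean(0), np.sqrt(t.sum()))
    print("amber low")
    for m,st,c in blobs(ok&(h<16)&(s>130)&(v>50)): print(c,st[4],P[m].min(0),P[m].max(0))
    print("rims")
    for m,st,c in blobs(ok&(s<60)&(v>90)&(P[...,2]>66)&(P[...,2]<110),300):
        w=P[m&(P[...,2]>80)]; 
        hull=cv2.convexHull(np.argwhere(m)[:,::-1].astype(np.int32))[:,0]
        f=m&(abs(P[...,2]-74)<3)
        print(c,st[4],"ring",fit(w[:,:2]),len(w),"z",np.percentile(P[m][:,2],[5,50,95]),"floor",P[f][:,:2].mean(0),f.sum(),"c79",onplane(C,c,79)[0,:2])
p=cv2.imread("pics/scene0.png")[180:410,150:370]
cv2.imwrite("pics/crop.png",cv2.resize(p,None,fx=2.6,fy=2.6,interpolation=cv2.INTER_CUBIC))
E
```

```text
top caps: centroid px, area, topz, top-xy centroid of depth, r
amber low
[402.9 194.1] 358 [ 614.  -247.4   -1.4] [ 663.4 -197.7   57.1]
[478.9 265.4] 1311 [ 449.3 -402.2    0.3] [ 531.4 -329.7  119.2]
[397.8 268.9] 583 [ 444.8 -253.7   -3.4] [ 521.6 -164.3   99.3]
[330.8 285.8] 421 [ 411.5 -111.8    7.9] [475.1 -47.9  65.6]
rims
[494.2 175.1] 551 ring (array([ 656.9, -369.8]), np.float64(31.90438120310485)) 333 z [68.1 82.8 91.3] floor [ 661.2 -374.2] 105 c79 [ 659.5 -375.4]
[153.5 197.1] 3210 ring (array([615.6, 259.8]), np.float64(53.16827410769335)) 573 z [70.  74.3 89.6] floor [616.8 262.5] 2264 c79 [617.3 262.1]
[315.  189.9] 522 ring (array([635.3, -40.3]), np.float64(17.549065967718956)) 118 z [ 67.8  73.5 103.4] floor [630.3 -39.5] 199 c79 [631.2 -39.5]
[202.2 268.8] 3076 ring (array([493.7, 181.3]), np.float64(44.21293060536146)) 452 z [68.6 73.4 89.5] floor [489.4 176.9] 1771 c79 [483.7 168.7]
[103.  268.6] 1745 ring (array([483.2, 347.7]), np.float64(36.4177147730589)) 456 z [69.5 74.5 95. ] floor [483.5 351.3] 1035 c79 [484.  351.9]
scene caps: centroid px, area, topz, t
[... 874 characters left out ...]
array([670.3, 619.2]), np.float64(61.050954623199736)) 1428 z [ 86.6  93.5 104.2] floor [634.5 547.9] 17 c79 [663.5 627.6]
[407.1 152.6] 594 ring (array([482.9, 345.3]), np.float64(36.51715038028992)) 211 z [69.5 76.1 98.5] floor [479.1 351.3] 263 c79 [480.8 350.9]
[365.9 185.5] 922 ring (array([493.3, 178.8]), np.float64(44.19350544204916)) 260 z [70.2 75.5 94. ] floor [490.  184.1] 503 c79 [490.8 183.7]
[423.  196.8] 1367 ring (array([615.5, 257.2]), np.float64(53.40097323126848)) 321 z [69.7 74.9 92.1] floor [613.3 262.5] 790 c79 [614.4 261.5]
[229.7 367.9] 394 ring (array([ 656.9, -373.1]), np.float64(31.98136438617001)) 239 z [67.9 84.2 92.9] floor [ 656.6 -372.1] 68 c79 [ 655.9 -372.1]
```

View pics/crop.png

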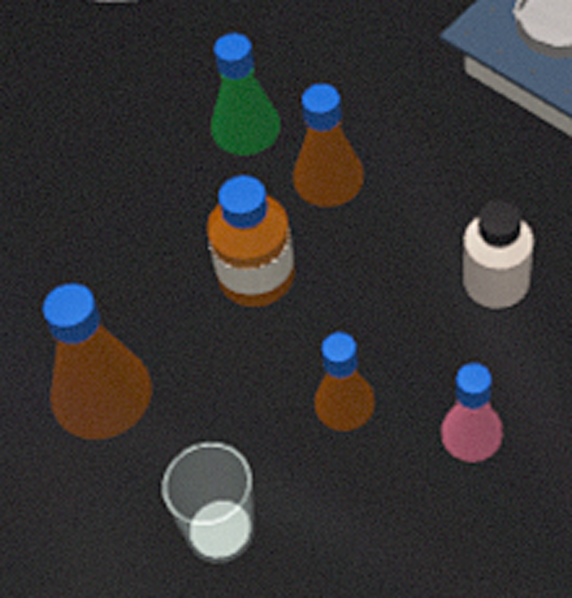

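The crop confirms the targets: three amber cones at crop px (344,385) small, (328,150) medium and (100,365) large. The reagent bottle is straight-sided with a label, and the look-alikes are green and pink. The clamp ring fits match the given radii (53.3, 44.2 and 36.5). I still need the caps in the top view.

Run:
```python
from h import *
np.set_printoptions(precision=1,suppress=True)
p=cv2.imread("pics/top0.png");d=np.load("pics/top0.npy");C=cam("top")
h,s,v=cv2.split(cv2.cvtColor(p,cv2.COLOR_BGR2HSV));print(h[184,416],s[184,416],v[184,416])
vv,uu=np.mgrid[:480,:640];P=points(C,np.c_[uu.ravel(),vv.ravel()],d).reshape(480,640,3)
for m,st,c in blobs((h>98)&(h<118)&(s>130)&(v>150)&(uu>280)):
    z=np.percentile(P[m][:,2],80);t=m&(abs(P[...,2]-z)<5)
    (cx,cy),rr=cv2.minEnclosingCircle(np.argwhere(t)[:,::-1].astype(np.float32))
    print(c,st[4],"z",z,"depth xy",P[t][:,:2].mean(0),"diam",2*np.sqrt(t.sum()/np.pi)*(C[1][2]-z)/434)
    for zz in(100,124,150): print("   ",zz,onplane(C,np.argwhere(t)[:,::-1].mean(0),zz)[0,:2])
# bench plane height check
for n in("top","scene"):
    dd=np.load(f"pics/{n}0.npy");CC=cam(n);uv=project(CC,[[550,-100,0],[400,-300,0],[700,-300,0]]);print(n,points(CC,uv,dd)[:,2])
for q in ([483,346.5],[493.5,180],[615.5,258.5]): print(r.solve_ik([*q,160],[0,1,0,0]) is not None)
```

```text
106 157 244
[381.5 133.7] 215 z 100.9984471541947 depth xy [ 732.1 -161.8] diam 27.055889915152967
    100 [ 732.1 -161.8]
    124 [ 724.7 -157.9]
    150 [ 716.8 -153.7]
[415.5 183.9] 215 z 100.91195491688586 depth xy [ 638.6 -222.6] diam 27.135211551503563
    100 [ 638.6 -222.6]
    124 [ 634.1 -216.9]
    150 [ 629.3 -210.7]
[512.  265.2] 498 z 150.99504554485893 depth xy [ 491.3 -371.3] diam 39.97678572312273
    100 [ 491.3 -394.2]
    124 [ 491.3 -383.2]
    150 [ 491.3 -371.3]
[405.8 268.9] 371 z 129.03037610783497 depth xy [ 484.5 -197. ] diam 37.61396655591389
    100 [ 484.2 -202.9]
    124 [ 484.4 -197.8]
    150 [ 484.7 -192.2]
[338.2 290.9] 265 z 125.0359189396186 depth xy [445.8 -79.8] diam 31.476724460362224
    100 [444.3 -81.2]
    124 [445.7 -79.8]
    150 [447.3 -78.3]
[350.9 351.2] 312 z 124.91006606071853 depth xy [ 342.5 -100.7] diam 32.57413205968735
    100 [ 337.8 -102.7]
    124 [ 342.6 -100.7]
    150 [347.7 -98.5]
top [ 0.8  1.2 -2.3]
scene [ 2.4 -0.3  3.1]
True
True
True
```

```bash
cat > job.py <<'E'
from h import *
np.set_printoptions(precision=1,suppress=True)
F=dict(small=([638.7,-224.],[483.,346.5],100,28),medium=([445.3,-81.],[493.5,180.],124,34),large=([491.2,-372.8],[615.5,258.5],150,40))
yaw=lambda xy:np.arctan2(xy[1],xy[0])
quat=lambda a:[0,np.cos(a/2),np.sin(a/2),0]
T=lambda:r.get_obs()["time"]
def look(name,tag):
    xy,_,H,D=F[name]; r.grip(62); r.move_ptp([*xy,H+100],quat(yaw(xy))); r.dwell(.2)
    o=r.get_obs();C=cam("wrist",o);p,d=imaging.get_image("wrist");cv2.imwrite(f"pics/{tag}.png",p)
    h,s,v=cv2.split(cv2.cvtColor(p,cv2.COLOR_BGR2HSV));vv,uu=np.mgrid[:480,:640]
    P=points(C,np.c_[uu.ravel(),vv.ravel()],d).reshape(480,640,3)
    m=(h>96)&(h<120)&(s>110)&(v>90)&(abs(P[...,2]-H)<6)&(np.hypot(P[...,0]-xy[0],P[...,1]-xy[1])<D)
    w=P[m]; c=w[:,:2].mean(0); dia=2*np.sqrt(m.sum()/np.pi)*np.median(d[m])/C[0][0,0]
    print(name,"wrist cap",c,"z",np.median(w[:,2]),"diam",dia,"prior",xy,"tool",o["tool_pos"],"t",T()); return c
def pick(name,c):
    H=F[name][2];a=yaw(F[name][0])
    z=H-14-22
    r.move_l([*c,H+20],speed=150); r.move_l([*c,z],speed=70); r.grip(20,30); r.dwell(.2)
    o=r.get_obs(); print("gap",o["finger_gap"],"tool",o["tool_pos"],"F",o["ft_force"])
    r.move_l([*c,z+60],speed=80); o=r.get_obs(); print("lifted gap",o["finger_gap"],"F",o["ft_force"],"t",T())
    return z
def place(name,z,c,up):
    _,g,H,_=F[name]
    r.move_l([*c,z+up],speed=200); r.move_ptp([*g,z+up],quat(yaw(g))); r.dwell(.2)
    r.move_l([*g,z+74+45],speed=150); r.move_l([*g,z+74+5],speed=60); r.dwell(.2)
    f0=r.get_obs()["ft_force"][2]
    for k in range(14):
        r.move_l([*g,z+74+5-.5*(k+1)],speed=10); f=r.get_obs()["ft_force"][2]-f0
        if f>1.2: break
    print("down dz",5-.5*(k+1),"dF",f,"tool",r.get_obs()["tool_pos"],"t",T())
    r.grip(62); r.dwell(.2); r.move_l([*g,z+74+80],speed=120); print("done t",T(),"gap",r.get_obs()["finger_gap"])
E
python3 - <<'E'
from job import *
c=look("small","w_small");
E
```

```text
small wrist cap [ 641.7 -218.1] z 99.19619731872945 diam 11.23866809879011 prior [638.7, -224.0] tool [ 638.8 -223.6  200. ] t 3.8667
```

View pics/w_small.png

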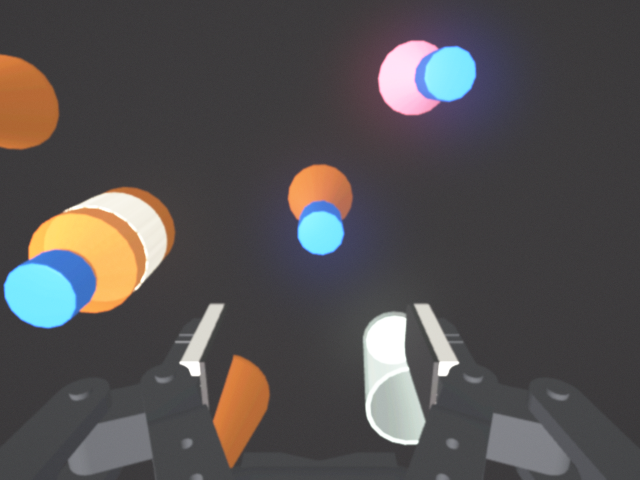

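The wrist view shows the small amber flask's cap at px (321,232), centred between the jaws. The hue gate only caught part of the bright cap, so I'll widen it, re-check and pick.

```bash
sed -i 's/(h>96)&(h<120)&(s>110)/(h>85)\&(h<122)\&(s>90)/' job.py
python3 - <<'E'
from job import *
c=look("small","w_small2")
if np.hypot(*(c-F["small"][0]))<4:
    z=pick("small",c); p,_=imaging.get_image("wrist"); cv2.imwrite("pics/w_small3.png",p)
E
```

```text
small wrist cap [ 639.8 -222.4] z 100.20834664454821 diam 27.20258757782825 prior [638.7, -224.0] tool [ 638.7 -224.   200. ] t 4.5833
gap 27.31169623834377 tool [ 640.  -222.5   64.4] F [ 0.3 -0.3  5.6]
lifted gap 27.266678901727833 F [ 1.   1.1 -0.9] t 7.7167
```

```bash
sed -i 's/\[483.,346.5\]/[483.5,347.5]/;s/\[493.5,180.\]/[494,181]/;s/\[615.5,258.5\]/[616,259.5]/' job.py
python3 - <<'E'
from job import *
place("small",64,[639.8,-222.4],160)
c=look("medium","w_med")
E
python3 - <<'E'
import cv2,numpy as np
a=cv2.imread("pics/w_small3.png");b=cv2.imread("pics/w_med.png")
cv2.imwrite("pics/pair.png",cv2.resize(np.hstack([a,b]),(800,300)))
E
```

```text
down dz 0.0 dF 6.283135054793502 tool [483.6 347.6 138.4] t 14.675
done t 16.125 gap 62.08935366237975
medium wrist cap [444.8 -78.3] z 124.29379870080356 diam 32.899685335278626 prior [445.3, -81.0] tool [445.5 -80.5 223.9] t 18.175
```

View pics/pair.png

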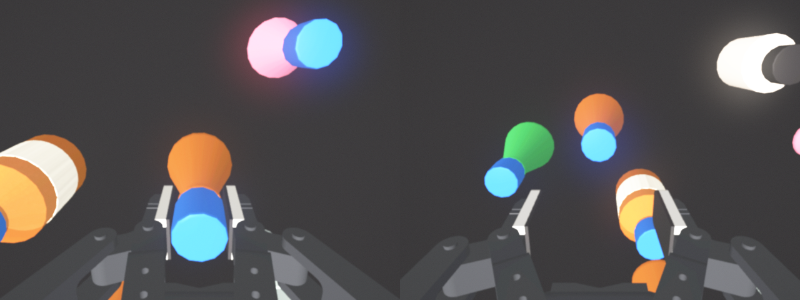

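Left image: the small flask was held squarely by its cap. It then seated at exactly floor height with 6 N contact. Right image: the medium amber cone's cap is at about (599,143), with clear finger room beside the green flask and the reagent bottle. Next I pick and place the medium flask, then look at the large one.

Run:
```python
from job import *
c=np.array([444.8,-78.7]); z=pick("medium",c)
if r.get_obs()["finger_gap"]>30:
    place("medium",z,c,160); p,_=imaging.get_image("scene"); cv2.imwrite("pics/s2.png",p)
    c=look("large","w_large")
    b=cv2.imread("pics/w_large.png"); cv2.imwrite("pics/pair2.png",cv2.resize(np.hstack([p,b]),(800,300)))
```

```text
gap 32.95812854845205 tool [445.1 -78.8  88.5] F [-0.  -0.1  5.1]
lifted gap 33.03053591437172 F [-0.3 -0.2 -1. ] t 21.2667
down dz 2.0 dF 1.5531257193378398 tool [494. 181. 164.] t 26.0917
done t 27.4833 gap 61.8290888295687
large wrist cap [ 492.5 -372.5] z 150.3616416946665 diam 37.4891844842823 prior [491.2, -372.8] tool [ 491.6 -372.2  250.1] t 30.0
```

View pics/pair2.png

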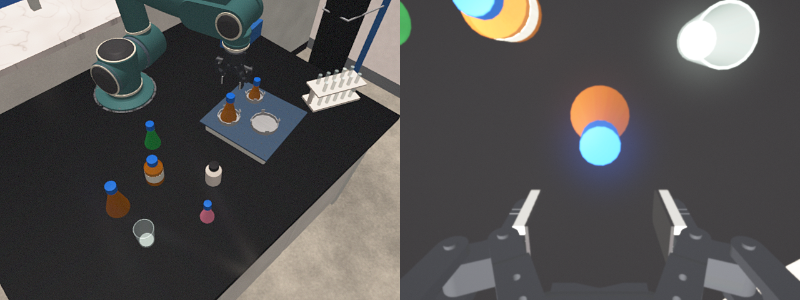

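Left image: the small and medium flasks stand in their clamps. Right image: the large amber flask's cap is at (600,146) and clear. The medium flask's contact triggered 2 mm early at only 1.5 N, which is near noise. For the large one I'll raise the threshold to 3 N.

```bash
sed -i 's/f>1.2/f>3/' job.py
python3 - <<'E'
from job import *
c=np.array([492.3,-372.2]); z=pick("large",c)
if r.get_obs()["finger_gap"]>36:
    place("large",z,c,180)
    r.move_ptp([350,500,350],quat(yaw([350,500]))); r.dwell(.3); print("t",T())
    P={}
    for n in("top","scene"):
        p,d=imaging.get_image(n);cv2.imwrite(f"pics/{n}9.png",p);C=cam(n)
        h,s,v=cv2.split(cv2.cvtColor(p,cv2.COLOR_BGR2HSV));vv,uu=np.mgrid[:480,:640]
        P=points(C,np.c_[uu.ravel(),vv.ravel()],d).reshape(480,640,3)
        for m,st,k in blobs((h>98)&(h<118)&(s>130)&(v>110)&(P[...,2]>90)&(P[...,2]<240)&(P[...,0]<800)&(P[...,0]>250)):
            z=np.percentile(P[m][:,2],80);t=m&(abs(P[...,2]-z)<5);print(n,k,"z",z,"xy",P[t][:,:2].mean(0))
    a=cv2.imread("pics/scene9.png")[90:250,310:500];b=cv2.imread("pics/top9.png")[110:340,40:280]
    cv2.imwrite("pics/last.png",np.hstack([cv2.resize(a,(400,400)),cv2.resize(b,(400,400))]))
E
```

```text
gap 39.15350172638833 tool [ 492.5 -372.3  114.6] F [-1.3  1.2  5.9]
lifted gap 39.09500996113937 F [ 0.   0.4 -2. ] t 33.0583
down dz 0.5 dF 3.0172259411562656 tool [616.  259.5 188.7] t 40.125
done t 41.4833 gap 62.00989911796101
t 43.1583
top [381.3 134. ] z 101.13505615276681 xy [ 732.1 -161.8]
top [123.6 184.7] z 224.74764421954154 xy [614.8 257.9]
top [177.4 262.8] z 198.75820392418677 xy [494.3 179.3]
top [405.7 268.9] z 129.017023758128 xy [ 484.5 -196.8]
top [ 81.2 269.1] z 174.64316567474705 xy [483.6 345.7]
top [350.6 350.4] z 124.85635386959 xy [ 342.6 -101.3]
scene [410.6 127.1] z 176.34559152178798 xy [483.7 343.2]
scene [368.3 153.1] z 199.46048893320932 xy [493.4 177.8]
scene [431.  155.8] z 225.2378917400797 xy [614.8 256.5]
scene [430.7 165.6] z 214.31932780929927 xy [628.  246.4]
scene [239.  200.2] z 126.40406700039902 xy [ 342.6 -102.6]
scene [242.5 254.8] z 129.7957200310994 xy [ 483.3 -199.9]
scene [331.5 325.8] z 101.53460920042407 xy [ 732.2 -164.5]
```

View pics/last.png

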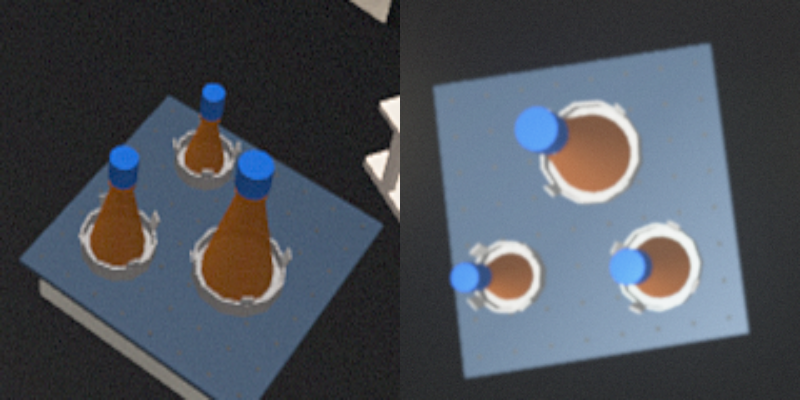

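All three flasks stand upright and centred in their own cups. Cap tops read 174.6, 198.8 and 224.7 mm against the expected 174, 198 and 224, so they are seated. The bystanders and look-alikes have not moved.

```bash
python3 -c "
from bench import r
r.finish_job(); print(r.get_obs()['time'])"
```

```text
the job is handed in; nothing more can be done
the job is handed in; nothing more can be done
```

All three amber flasks are standing upright in their own clamp cups, loaded small, then medium, then large. I handed the job in just after 43 s on the robot clock, with the arm parked clear.

**Seating:** In the top camera the cap tops read 174.6, 198.8 and 224.7 mm, against 174, 198 and 224 mm for a seated flask. The cap positions are within 2.5 mm of the measured cup centres, and the last picture shows all three centred in their cups.

**Left alone:** The reagent bottle and the pink and green look-alikes read within about 1 mm of their starting positions. I did not re-measure the white bottle or the beaker after the last placing. The arm did not go near them, and both stood in place in the picture taken after the medium flask.

**Checks that disagreed:**
- **Medium flask:** the touch-down check triggered about 2 mm early, at 1.5 N. It may have been let go up to 2 mm above the cup floor, but its final height shows it seated.
- **Camera offset:** the scene camera read about 2–3 mm off the top camera, mostly in y. I went mainly by the top camera, and for the flask caps by the wrist camera.

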